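# Hang the paint caddy from an S-hook on the studio rail

### The arm

A 6-joint arm with a two-finger parallel gripper is mounted at the origin on the work surface. World frame = base frame: x ahead of the robot, y to its left, z up, the work surface at z = 0. Lengths are in m, angles in rad, forces in N, time in s.
With the tool pointing down it reaches from about 0.275 to 0.85 m from the base axis. Payload 19 kg.
Tool frame: the origin (TCP) lies at the very end of the fingers, on their centre line; the grasp point (between the pads) lies behind it (bot.grip_depth is the z of the grasp point in the tool frame, in m); z points along the fingers, y is the direction in which the jaws open and shut (so a half turn about z gives the same grasp; the last joint's range is limited). The gripper opens to 85 mm and grips with 20 to 120 N. Pads are 22 mm wide; open, the fingers measure 114 mm over their backs; the gripper's body (76 mm by 85 mm) begins 54 mm behind the grasp point. The pads swing forward as they close: fully open they stand 13 mm farther back than shut.
Start: joints at [-1.408, 0.15, 1.437, -0, 1.554, -0.134], TCP at [0.168, -0.55, 0.231] pointing down, gripper open.
Joint ranges: [-2.8, 2.8], [-0.68, 2.1], [0.12, 2.68], [-1.39, 4.53], [0.16, 2.79], [-2.81, 2.81]. Speed limits (rad/s): [1.89, 1.89, 2.22, 3.01, 3.01, 3.01].

### API

Orientations are given as [roll, pitch, yaw] about the fixed x, y, z axes, in that order (R = Rz(yaw) Ry(pitch) Rx(roll)).
In Python, from plant import bot, snapshot, get_calibration gives the robot as it stands.
- The arm moves only by the tool apply_moves, never from a script. Its argument "plan" is a list of rows, each an object with "dp": the shift along the tool's x, y, z in units of 6 cm (1.0 is 6 cm), a list of three; "twist": the turn about the tool's z in units of 0.12 rad (1.0 is 0.12 rad); "hand": the gripper's target within -1 to 1 (fully open at 1, half-way at 0, shut at -1). A call has 1 to 5 rows; each row shifts and turns the commanded pose from where the row before left it, along the tool's axes as they then stand; what a row does not reach is not made up. A row lasts 1/8 s, in which the tool goes at most 62.5 mm and 10.7 degrees, less where a joint would pass 70% of its speed; a pose out of reach is approached as far as the arm can. A call with a number of a shift or a turn outside -1 to 1 is refused whole. A call with a gripper value outside its range is refused whole. The fingers move at their own pace and stop on an object; the grip force is fixed at half the most. Time passes only in rows, so rows that do not move let the fingers close. It gives the time, the measured TCP pose, the force and the opening at its end, in the units of the state.
- bot.observe(): the state, without advancing time (a new reading comes with each control period).
- snapshot(name): name is "scene" or "top" or "wrist"; returns (picture, depth): 420x560x3 uint8, red, green, blue; 420x560 float32, m along the optical axis (not along the pixel's ray), 0 where there is no reading.
- get_calibration(name): a dict with "vertical_fov" (degrees; the focal length in pixels is half the picture's height over the tangent of half this angle, whatever the lens; pixels are square), "cx", "cy" (the principal point, pixels), "pose" (4x4, takes a point from camera to world coordinates); the wrist camera has in their place "mount" (4x4, takes a point from camera to tool coordinates, whose origin is the TCP and whose axes are the flange's). Camera axes: x right, y down, z forward; pixel columns grow to the right and rows downward; lengths in m; the calibration is good to about 2 mm. The wrist camera is an equidistant fisheye: a pixel r from the principal point sees the ray r / f radians off the axis. A picture is of the moment at which its call begins: read the wrist's pose just before it. get_calibration takes no time and is no camera call.
- bot.finish_job(): hands the job in, once; it reports no verdict.
The state is a dict: "time_s": time; "joint_pos": joint angles; "qd": joint speeds; "joint_torque": joint torques, N m; "eef_pos": TCP position; "ee_rot": TCP orientation; "contact_force": force on the tool from outside, world axes, zero at the start; "ft_torque": the same for the moment, N m; "width": opening from 0.0 (shut) to 1.0 (fully open).
Only numpy, scipy, OpenCV 4.12 (cv2) and the standard library are available. Lean on these libraries where they do the work, as an engineer would, in place of code of your own. Each camera call takes 0.05 s, during which the arm holds its last target. There are 200 camera calls.

### The job

Take the yellow S-hook out of its wooden rack and hook its upper curl over the steel rail, near the middle, and let it hang there. Then take the blue paint caddy, keep it upright, and hang it by its wooden cross bar in the lower curl of that hook, so that it hangs level and free of the table.

Things in the scene. Friction and masses are not known exactly. Their poses are not given: they have to be found in the camera images.
- rail: Fixed level steel bar, diameter 16, 380 long. Origin: bar axis, mid length, 300 above the table; y along the bar, x level, away from the robot (yaw within 0.2 rad). Held only at its ends by brackets (20 high) going back (+x) to posts 150 behind the bar; open below and in front. Sizes in mm.
- hook: Yellow flat-bar S-hook (a red one stands 76 beside it), 24 wide (y), 45 (x), 167 mm tall, S in x-z, 0.2 kg. Origin: rail axis when hung (inside top z=8, outside 14). Upper curl: walls x=-20 (down to z=-58) and +20 (free end z=-15); rail enters from +x at z -25 to -55, then up. Pinch it across x (45) at z about 0, lift straight out of its 48-deep pocket (3 play). x points off the robot within 0.35 rad.
- hook_seat (a point): Where a 12 mm bar's axis rests in the yellow hook's lower curl, 142.5 below the hook's origin, same axes. Curl inside width 35 mm; mouth faces -x (robot): free end at x=-20 rises to z=+17; far wall x=+20; web overhead slopes from (x 20, z 60) to (x -20, z 84). Enter from -x with the bar at z 27 to 50, then go down. Metal reaches 11 mm below the seat.
- caddy: Blue caddy (not the green), 0.22 kg, stands on the table. Origin: middle of its pale 12 mm cross bar along y (76 free), 120 above its underside and over its centre of mass. x: away from robot within 0.35 rad. Box 140x80, 50 tall. One grip plate at the near end, x=-95: 10 thick (x), 40 wide, z -79 to -25; pinch it across x from above at z about -42: the gripper then clears the rail. Sizes in mm.

How it is judged:
On the way, in this order (a step that is already met when the one before it is completed fails the run):
1. the yellow hook hangs on the rail by its upper curl, let go, with the caddy not yet on it (x of hook in the frame of rail between -0.015 and 0.015 m and y of hook in the frame of rail between -0.1 and 0.1 m and z of hook in the frame of rail between -0.012 and 0.012 m and angle between hook's own z axis and vertical below 0.26 rad and contact force between hook and rail above 0.5 N and contact force between each of the fingers, caddy and hook below 0.1 N and linear speed of hook below 0.08 m/s), for 0.3 s.
2. the blue caddy hangs by its bar in the hook's lower curl (x of hook in the frame of rail between -0.015 and 0.015 m and y of hook in the frame of rail between -0.1 and 0.1 m and z of hook in the frame of rail between -0.012 and 0.012 m and angle between each of hook, caddy's own z axis and vertical below 0.26 rad and contact force between hook and rail above 0.5 N and contact force between the fingers and hook below 0.1 N and linear speed of each of hook, caddy below 0.08 m/s and x of caddy in the frame of hook_seat between -0.016 and 0.016 m and y of caddy in the frame of hook_seat between -0.03 and 0.03 m and z of caddy in the frame of hook_seat between -0.0125 and 0.0145 m and contact force between caddy and hook above 0.5 N and height (world z) of caddy above 0.135 m and angular speed of caddy below 0.8 rad/s), for 0.3 s.
At the end, for the whole second after the job is handed in: Hook hangs on the rail: rail in its upper curl (15 mm), within 100 mm of mid rail, upright to 15 deg. Caddy bar lies in its lower curl: 16 mm along hook x, 30 mm along y, 15 mm in height. Caddy level to 15 deg, 15 mm or more off the table, all released and at rest (all of step 2); the robot touches nothing.
It fails at once if the blue caddy is tipped by more than 35 degrees (angle between caddy's own z axis and vertical above 0.6 rad).
It also fails if it takes over 72 s, if anything falls off the work surface, if the arm or the gripper's body presses on something with over 40 N, if the wrist force passes 120 N, or if a joint passes its speed limit or range.

## Working session

There is one attempt and no reset: what is moved stays moved. The work goes in short steps, Python scripts to look and compute and a tool call to move; the robot and the scene stay as the last step left them, time stands still between calls to the robot, and variables do not carry over. Pictures are saved under pics/ and viewed, about 8 in all and at most 12, crops included, and the job is handed in when it is done.

Besides the shell and the picture viewer there is one more tool, called after ">>>" by a JSON object that holds its "fn" and its "kwargs", one argument or row to a line. apply_moves: Moves the arm, as the interface text tells. Its arguments: {"type":"object","properties":{"plan":{"type":"array","items":{"type":"object","properties":{"dp":{"type":"array","items":{"type":"number"}},"twist":{"type":"number"},"hand":{"type":"number"}}}}},"required":["plan"]}

```bash
mkdir -p pics; ls; cat > h.py <<'E'
import numpy as np, cv2
from plant import bot, snapshot, get_calibration
from scipy.spatial.transform import Rotation as R
def cloud(name):
    im,d=snapshot(name); c=get_calibration(name)
    f=im.shape[0]/2/np.tan(np.radians(c['vertical_fov'])/2)
    v,u=np.mgrid[:im.shape[0],:im.shape[1]]
    P=np.stack([(u-c['cx'])/f*d,(v-c['cy'])/f*d,d],-1)
    T=np.array(c['pose']); W=P@T[:3,:3].T+T[:3,3]; W[d==0]=np.nan
    return im,d,W
def save(n,im): cv2.imwrite('pics/'+n,cv2.cvtColor(im,cv2.COLOR_RGB2BGR))
E
python3 - <<'E'
from h import *
print(bot.observe(), bot.grip_depth)
for n in('scene','top'):
    im,d,W=cloud(n); save(n+'0.png',im); np.savez(n+'0.npz',im=im,d=d,W=W); print(n,get_calibration(n))
print(get_calibration('wrist'))
E
```

```text
pics
{'time_s': 0.0, 'joint_pos': array([-1.40802281e+00,  1.50991262e-01,  1.43798119e+00, -1.01573782e-06,
        1.55381060e+00, -1.33998709e-01]), 'qd': array([-0.00072814, -0.00014245, -0.00070369,  0.00052724,  0.00055353,
       -0.00142983]), 'joint_torque': array([ 7.44763856e-04, -7.13056898e+01, -5.70861697e+01, -2.54687347e-05,
        9.04733984e-03,  6.10223492e-05]), 'eef_pos': array([ 0.16809382, -0.54963957,  0.23069728]), 'ee_rot': array([-3.14041279e+00, -1.58028637e-04,  2.96772148e-01]), 'contact_force': array([ 0.05570851,  0.4244313 , -0.36395527]), 'ft_torque': array([0.0052537 , 0.02676993, 0.02002339]), 'width': 1.0021172730273893} -0.0187
scene {'vertical_fov': 44.463592944209694, 'cx': 276.1970548715456, 'cy': 213.18655466565022, 'pose': array([[-0.77163739,  0.47896799, -0.41852766,  1.15134573],
       [ 0.6358301 ,  0.56305349, -0.52791177,  0.71573723],
       [-0.01719938, -0.67346895, -0.7390154 ,  1.18510523],
       [ 0.        ,  0.        ,  0.        ,  1.        ]])}
top {'vertical_fov': 49.751884207492125, 'cx': 277.1149998606415, 'cy': 209.4488980890361, 'pose': array([[ 0.04282809, -0.97719794,  0.20796621,  0.38741216],
       [-0.99907548, -0.04111162,  0.01257079, -0.01677577],
       [-0.00373432, -0.20831232, -0.97805523,  1.18247308],
       [ 0.        ,  0.        ,  0.        ,  1.        ]])}
{'vertical_fov': 65.70646984690485, 'cx': 280.8934695852385, 'cy': 211.1400685877793, 'mount': array([[ 1.32303285e-03, -9.54502563e-01, -2.98199776e-01,
         7.57288238e-02],
       [ 9.99999113e-01,  1.30768829e-03,  2.50972188e-04,
         8.97617548e-04],
       [ 1.50398758e-04, -2.98199844e-01,  9.54503447e-01,
        -1.41843547e-01],
       [ 0.00000000e+00,  0.00000000e+00,  0.00000000e+00,
         1.00000000e+00]])}
```

View pics/scene0.png

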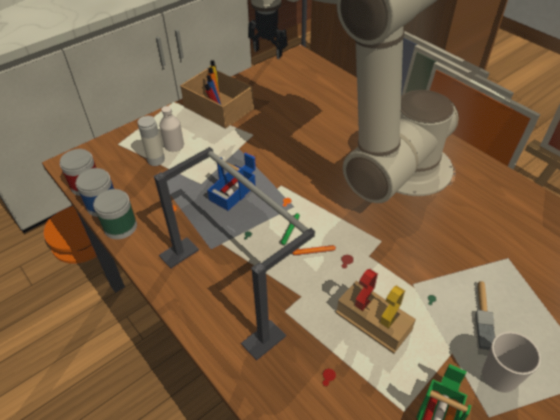

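View pics/top0.png

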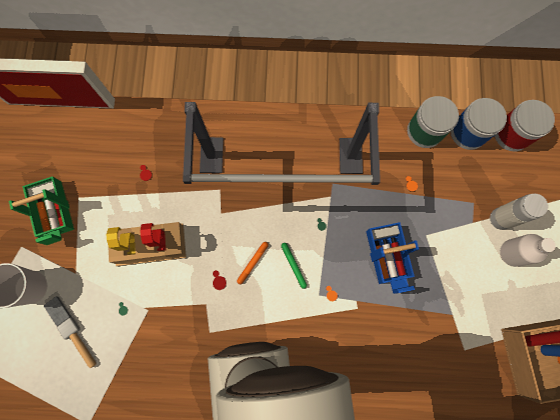

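The scene view shows the rack (red hook at 367,290, yellow at 392,305), the rail (210,155 to 310,235) and the blue caddy (235,185). In the top view, yellow is at (120,240), the rail runs (187,178)–(378,178), and the blue caddy is at (392,255), with its pale bar at about (400,248).

```bash
cat > m.py <<'E'
from h import *
def rect(Q):
    (c,s,a)=cv2.minAreaRect(Q[:,:2].astype(np.float32)*1000); return np.round(c,1),np.round(s,1),round(a,1)
for n in('scene','top'):
    z=np.load(n+'0.npz'); im,W=z['im'],z['W']
    hsv=cv2.cvtColor(im,cv2.COLOR_RGB2HSV); H,S,V=[hsv[...,i].astype(int) for i in range(3)]
    X,Y,Z=W[...,0],W[...,1],W[...,2]
    yel=(H>20)&(H<34)&(S>150)&(V>90)&(Z>0.06)&(Y>0.1)&(X<.6)
    Q=W[yel]; print(n,'yellow',len(Q),np.round(np.nanpercentile(Q,[2,50,98],axis=0),3).tolist())
    t=Q[Q[:,2]>np.nanpercentile(Q[:,2],98)-.006]; print('  top',len(t),t.mean(0).round(4),rect(t))
    for lo in np.arange(.06,.17,.015):
        q=Q[(Q[:,2]>lo)&(Q[:,2]<=lo+.015)]
        if len(q)>4: print('   ',round(lo,3),len(q),rect(q))
    red=((H<8)|(H>172))&(S>150)&(Z>0.06)&(abs(X-np.nanmedian(Q[:,0]))<.12)&(abs(Y-np.nanmedian(Q[:,1]))<.15)
    q=W[red]; print('  red',len(q),np.nanmedian(q,0).round(4)); 
    t=q[q[:,2]>np.nanpercentile(q[:,2],98)-.006]; print('  redtop',len(t),t.mean(0).round(4),rect(t))
    rl=(abs(Z-.303)<.012)&(X>.35)&(X<.75)&(abs(Y)<.25)
    q=W[rl]; print('  rail',len(q)); 
    if len(q):
        q=q[abs(q[:,1]-np.median(q[:,1]))<.15]; 
        p=np.polyfit(q[:,1],q[:,0],1)
        for _ in range(5):
            r=q[:,0]-np.polyval(p,q[:,1]); k=abs(r)<.012; p=np.polyfit(q[k,1],q[k,0],1)
        q=q[k]; print('  rail fit x=a*y+b',p.round(4),len(q),'y',np.percentile(q[:,1],[0,1,99,100]).round(4),'z',np.percentile(q[:,2],[5,50,95]).round(4))
    bl=(H>100)&(H<128)&(S>130)&(Z>.02)&(Y<-.05)&(Y>-.35)&(X<.6)
    q=W[bl]; print('  blue',len(q),rect(q),np.percentile(q[:,2],[2,50,98]).round(3))
    for lo,hi in((.035,.06),(.06,.08),(.08,.1),(.1,.14)):
        s=q[(q[:,2]>lo)&(q[:,2]<=hi)]
        if len(s)>4: print('   ',lo,len(s),rect(s),s.mean(0).round(4))
    c=rect(q)[0]/1000
    bar=(Z>.105)&(Z<.14)&(abs(X-c[0])<.09)&(abs(Y-c[1])<.09)&(H<25)&(S<200)
    s=W[bar]; print('  bar',len(s), s.mean(0).round(4) if len(s) else'',rect(s) if len(s)>4 else '', np.percentile(s[:,2],[5,50,95]).round(4) if len(s) else '')
    ys,xs=np.where(bl); 
    if n=='top':
        a=cv2.resize(im[195:280,80:220],None,fx=5,fy=5,interpolation=2)[:, :700]
        b=cv2.resize(im[210:300,350:435],None,fx=5,fy=5,interpolation=2)
        hh=max(a.shape[0],b.shape[0]); cv=np.zeros((hh,a.shape[1]+b.shape[1],3),np.uint8);cv[:a.shape[0],:a.shape[1]]=a;cv[:b.shape[0],a.shape[1]:]=b
        cv=cv2.resize(cv,None,fx=.7,fy=.7,interpolation=cv2.INTER_AREA)
        save('crop.png',cv)
E
python3 m.py
```

```text
scene yellow 423 [[0.506, 0.355, 0.063], [0.534, 0.369, 0.122], [0.548, 0.381, 0.181]]
  top 92 [0.5271 0.3676 0.1787] (array([526.9, 367.7]), array([27.5, 23.4]), 11.6)
    0.06 17 (array([526.2, 353. ]), array([63.4, 21.9]), 43.0)
    0.075 60 (array([539.8, 369.3]), array([17.1, 25.6]), 2.0)
    0.09 112 (array([528. , 366.8]), array([32.9, 24. ]), 12.2)
    0.105 21 (array([513.7, 369.1]), array([11.8, 19.2]), 76.0)
    0.12 8 (array([507.2, 368.7]), array([5.2, 4.4]), 70.4)
    0.135 8 (array([524.6, 369.1]), array([ 2.7, 40.3]), 89.3)
    0.15 32 (array([528.9, 367. ]), array([41., 21.]), 14.7)
    0.165 140 (array([527.8, 367.7]), array([41.4, 24. ]), 7.9)
  red 415 [0.5451 0.2938 0.11  ]
  redtop 80 [0.5388 0.2929 0.1788] (array([537.4, 292.4]), array([26.5, 22.7]), 9.4)
  rail 1676
  rail fit x=a*y+b [0.0752 0.6459] 459 y [-0.1001 -0.0935  0.1905  0.1916] z [0.2972 0.3063 0.3113]
  blue 677 (array([ 519.9, -293. ]), array([169.4,  95.4]), 11.4) [0.021 0.046 0.113]
    0.035 348 (array([ 520.4, -293.3]), array([169.3,  94.9]), 12.0) [ 0.5199 -0.2892  0.0458]
    0.06 68 (arra
[... 1080 characters left out ...]
9, 23.9]), 9.7)
  rail 2438
  rail fit x=a*y+b [-0.0328  0.6383] 1173 y [-0.1525 -0.149   0.1439  0.1468] z [0.3022 0.3072 0.3103]
  blue 867 (array([ 517. , -296.1]), array([169.6,  87.8]), 14.2) [0.021 0.049 0.126]
    0.035 518 (array([ 517.9, -294.4]), array([166.7,  85.2]), 13.8) [ 0.5067 -0.2976  0.0477]
    0.06 37 (array([ 483.1, -293.4]), array([102.1,  84.5]), 3.5) [ 0.498  -0.2791  0.0697]
    0.08 98 (array([ 487.5, -302.2]), array([109.7,  84.2]), 15.0) [ 0.4608 -0.3062  0.0939]
    0.1 76 (array([ 488.8, -302.9]), array([109.2,  87.9]), 13.9) [ 0.528  -0.2876  0.1198]
  bar 159 [ 0.5311 -0.2917  0.1253] (array([ 531.2, -291. ]), array([15.8, 77.8]), 18.5) [0.121  0.1256 0.1288]
```

View pics/crop.png

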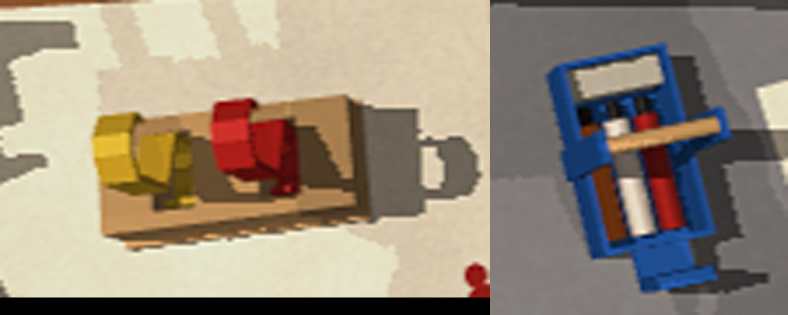

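The crops show the yaw of the rack and caddy is positive for both. The two fixed cameras disagree by about 4 mm. I'll fit the rail axis from silhouette mid-lines, and plan the hover over the rack.

```bash
cat >> h.py <<'E'
def ray_plane(c,uv,z,h=420):
    f=h/2/np.tan(np.radians(c['vertical_fov'])/2); T=np.array(c['pose'])
    d=np.c_[(uv[:,0]-c['cx'])/f,(uv[:,1]-c['cy'])/f,np.ones(len(uv))]@T[:3,:3].T
    return T[:3,3]+d*((z-T[2,3])/d[:,2])[:,None]
def wcloud():
    s=bot.observe(); im,d=snapshot('wrist'); c=get_calibration('wrist')
    f=210/np.tan(np.radians(c['vertical_fov'])/2)
    v,u=np.mgrid[:420,:560]; a=u-c['cx']; b=v-c['cy']; r=np.hypot(a,b)+1e-9; t=np.tan(r/f)
    P=np.stack([a/r*t*d,b/r*t*d,d],-1); M=np.array(c['mount']); P=P@M[:3,:3].T+M[:3,3]
    Rt=R.from_euler('xyz',s['ee_rot']).as_matrix(); W=P@Rt.T+s['eef_pos']; W[d==0]=np.nan
    return im,d,W,s
def plan(tgt,yaw):
    s=bot.observe(); Rt=R.from_euler('xyz',s['ee_rot']).as_matrix()
    dyaw=(yaw-s['ee_rot'][2]+np.pi)%(2*np.pi)-np.pi
    print('t',round(s['time_s'],2),'eef',s['eef_pos'].round(4),s['ee_rot'].round(4),'w',round(s['width'],3),'F',s['contact_force'].round(1))
    print('dworld mm',((np.array(tgt)-s['eef_pos'])*1000).round(1),'dtool units',(Rt.T@(np.array(tgt)-s['eef_pos'])/.06).round(3),'twist units',round(-dyaw/.12,3))
E
python3 - <<'E'
from h import *
z=np.load('top0.npz'); W=z['W']; c=get_calibration('top'); uv=[]
for u in range(202,366):
    col=W[165:195,u]; k=np.where((col[:,2]>.285)&(col[:,2]<.32))[0]
    if len(k): uv.append((u,165+k.mean(),len(k)))
uv=np.array(uv); print(np.percentile(uv[:,2],[5,50,95]))
P=ray_plane(c,uv[:,:2],.3); p=np.polyfit(P[:,1],P[:,0],1); print('top',p,np.std(P[:,0]-np.polyval(p,P[:,1])),'ends',ray_plane(c,np.array([[187.,178],[378,178]]),.3))
k=(W[...,2]>.285)&(W[...,2]<.32)&(np.arange(420)[:,None]<200); q=W[k]; q=q[(q[:,0]>.55)&(q[:,0]<.66)]; print('y ext',np.percentile(q[:,1],[0,.5,99.5,100]))
z=np.load('scene0.npz'); W=z['W']; c=get_calibration('scene'); uv=[]
L=lambda u:155+(u-210)*.8
for u in range(222,298):
    v0=int(L(u)); col=W[v0-14:v0+14,u]; k=np.where((col[:,2]>.28)&(col[:,2]<.325)&(col[:,0]<.68))[0]
    if len(k): uv.append((u,v0-14+k.mean(),len(k)))
uv=np.array(uv); print(len(uv),np.percentile(uv[:,2],[5,50,95]))
P=ray_plane(c,uv[:,:2],.3); p=np.polyfit(P[:,1],P[:,0],1); print('scene',p,np.std(P[:,0]-np.polyval(p,P[:,1])))
plan([.525,.365,.285],1.728)
E
```

```text
[7. 8. 8.]
top [-0.03275711  0.64024054] 0.0004344659779744067 ends [[ 0.63239878  0.17955569  0.3       ]
 [ 0.64852558 -0.20629621  0.3       ]]
y ext [-0.20820059 -0.20634462  0.18517586  0.1857621 ]
76 [8.  8.5 9. ]
scene [-0.03748105  0.64024257] 0.0005931996638502791
t 0.1 eef [ 0.1681 -0.5496  0.2307] [-3.1405e+00 -1.0000e-04  2.9680e-01] w 1.0 F [-0.3 -0.3 -0.5]
dworld mm [356.9 914.6  54.3] dtool units [ 10.147 -12.839  -0.889] twist units -11.927
```

>>> {"fn": "apply_moves", "kwargs": {
  "plan": [
    {"dp":[0.56,-0.71,-0.1],"twist":0,"hand":1},
    {"dp":[0.56,-0.71,-0.1],"twist":0,"hand":1},
    {"dp":[0.56,-0.71,-0.1],"twist":0,"hand":1},
    {"dp":[0.56,-0.71,-0.1],"twist":0,"hand":1},
    {"dp":[0.56,-0.71,-0.1],"twist":0,"hand":1}
  ]
}}

```text
time_s: 0.72
eef_pos: [0.2667, -0.2953, 0.2613]
ee_rot: [-3.141, -0.0, 0.296]
contact_force: [1.0, -0.0, 0.6]
width: 0.996
```

>>> {"fn": "apply_moves", "kwargs": {
  "plan": [
    {"dp":[0.56,-0.71,-0.1],"twist":0,"hand":1},
    {"dp":[0.56,-0.71,-0.1],"twist":0,"hand":1},
    {"dp":[0.56,-0.71,-0.1],"twist":0,"hand":1},
    {"dp":[0.56,-0.71,-0.1],"twist":0,"hand":1},
    {"dp":[0.56,-0.71,0],"twist":0,"hand":1}
  ]
}}

```text
time_s: 1.35
eef_pos: [0.3651, -0.0425, 0.2857]
ee_rot: [3.141, -0.001, 0.297]
contact_force: [1.7, -0.8, 0.0]
width: 1.0
```

>>> {"fn": "apply_moves", "kwargs": {
  "plan": [
    {"dp":[0.56,-0.71,0],"twist":0,"hand":1},
    {"dp":[0.56,-0.71,0],"twist":0,"hand":1},
    {"dp":[0.56,-0.71,0],"twist":0,"hand":1},
    {"dp":[0.56,-0.71,0],"twist":0,"hand":1},
    {"dp":[0.56,-0.71,0],"twist":0,"hand":1}
  ]
}}

```text
time_s: 1.98
eef_pos: [0.4634, 0.2106, 0.2851]
ee_rot: [3.142, 0.0, 0.297]
contact_force: [0.4, -1.4, -0.2]
width: 1.001
```

>>> {"fn": "apply_moves", "kwargs": {
  "plan": [
    {"dp":[0.56,-0.71,0],"twist":0,"hand":1},
    {"dp":[0.56,-0.71,0],"twist":0,"hand":1},
    {"dp":[0.56,-0.71,0],"twist":0,"hand":1},
    {"dp":[0,0,0],"twist":-1,"hand":1},
    {"dp":[0,0,0],"twist":-1,"hand":1}
  ]
}}

```text
time_s: 2.6
eef_pos: [0.5222, 0.361, 0.2843]
ee_rot: [-3.141, 0.002, 0.542]
contact_force: [-0.1, -0.1, -0.2]
width: 1.001
```

>>> {"fn": "apply_moves", "kwargs": {
  "plan": [
    {"dp":[0,0,0],"twist":-1,"hand":1},
    {"dp":[0,0,0],"twist":-1,"hand":1},
    {"dp":[0,0,0],"twist":-1,"hand":1},
    {"dp":[0,0,0],"twist":-1,"hand":1},
    {"dp":[0,0,0],"twist":-1,"hand":1}
  ]
}}

```text
time_s: 3.22
eef_pos: [0.5222, 0.3603, 0.2849]
ee_rot: [-3.141, 0.001, 1.141]
contact_force: [-1.0, 0.2, -0.2]
width: 0.999
```

>>> {"fn": "apply_moves", "kwargs": {
  "plan": [
    {"dp":[0,0,0],"twist":-1,"hand":1},
    {"dp":[0,0,0],"twist":-1,"hand":1},
    {"dp":[0,0,0],"twist":-1,"hand":1},
    {"dp":[0,0,0],"twist":-1,"hand":1},
    {"dp":[0,0,0],"twist":-0.9,"hand":1}
  ]
}}

```text
time_s: 3.85
eef_pos: [0.5222, 0.3603, 0.2849]
ee_rot: [-3.141, 0.0, 1.729]
contact_force: [-0.1, -0.5, -0.8]
width: 1.002
```

```bash
cat > w1.py <<'E'
from h import *
def rect(Q):
    (c,s,a)=cv2.minAreaRect(Q[:,:2].astype(np.float32)*1000); return np.round(c,1),np.round(s,1),round(a,1)
im,d,W,s=wcloud(); save('w1.png',im); np.savez('w1.npz',W=W,im=im)
hsv=cv2.cvtColor(im,cv2.COLOR_RGB2HSV); H,S,V=[hsv[...,i].astype(int) for i in range(3)]
yel=(H>20)&(H<34)&(S>150)&(V>60)&(W[...,2]>.07)&(W[...,2]<.2)
Q=W[yel]; print(len(Q))
for lo in np.arange(.07,.19,.01):
    q=Q[(Q[:,2]>lo)&(Q[:,2]<=lo+.01)]
    if len(q)>9: print(round(lo,3),len(q),rect(q))
red=((H<8)|(H>172))&(S>150)&(W[...,2]>0.165)&(W[...,2]<.2)
if red.sum()>9: print('red',rect(W[red]))
plan([.525,.365,.285],1.728)
E
python3 w1.py
```

```text
2
red (array([536.9, 289.6]), array([43.7, 24.6]), 8.0)
t 3.9 eef [0.5222 0.3603 0.285 ] [-3.1409e+00  1.0000e-04  1.7340e+00] w 1.006 F [-0.6 -0.5  0. ]
dworld mm [2.8 4.7 0. ] dtool units [ 0.07   0.059 -0.001] twist units 0.05
```

View pics/w1.png

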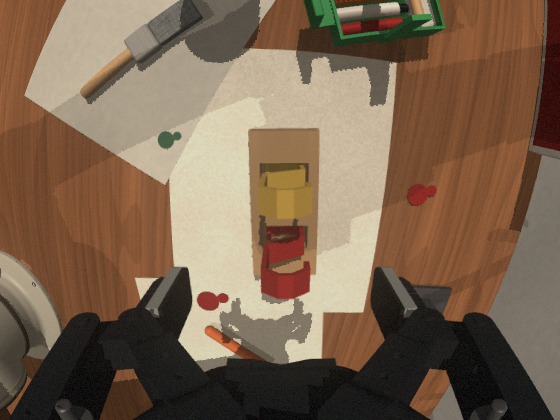

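The wrist view shows yellow at (287,195) and red at (285,280), with the rack aligned to the tool. The yellow saturation threshold was too strict, so I'll redo it.

```bash
python3 - <<'E'
from h import *
z=np.load('w1.npz'); im,W=z['im'],z['W']
hsv=cv2.cvtColor(im,cv2.COLOR_RGB2HSV); H,S,V=[hsv[...,i].astype(int) for i in range(3)]
print(hsv[195,287],W[195,287],hsv[150,285],W[150,285])
yel=(abs(H-H[195,287])<6)&(S>130)&(W[...,2]>.16)&(W[...,2]<.2)
yel[:,:200]=0; yel[:,350:]=0
Q=W[yel]
for lo in (.16,.165,.17,.175): 
    q=Q[Q[:,2]>lo]; print(lo,len(q),cv2.minAreaRect(q[:,:2].astype(np.float32)*1000))
print(np.percentile(Q[:,2],[50,98,100]))
ux=np.array([np.cos(.157),np.sin(.157)]);print('x span',np.percentile(Q[:,:2]@ux,[0,2,98,100]),'y span',np.percentile(Q[:,:2]@[-ux[1],ux[0]],[0,2,98,100]))
E
```

```text
[ 20 161 176] [0.52483984 0.37193799 0.17879348] [ 16 119 148] [0.52112411 0.39331568 0.05818089]
0.16 1629 ((524.181640625, 363.8597717285156), (44.99100112915039, 24.631784439086914), 9.62558364868164)
0.165 1609 ((524.181640625, 363.8597717285156), (44.99100112915039, 24.631784439086914), 9.62558364868164)
0.17 1271 ((523.78173828125, 363.8675231933594), (37.7612190246582, 24.647451400756836), 9.233826637268066)
0.175 808 ((524.2034301757812, 363.83416748046875), (25.15774917602539, 24.446231842041016), 9.233827590942383)
[0.17493512 0.17937765 0.18079791]
x span [0.55202214 0.55336706 0.59619314 0.59724731] y span [0.26513509 0.26604043 0.28947043 0.28989531]
```

>>> {"fn": "apply_moves", "kwargs": {
  "plan": [
    {"dp":[0.05,0.04,0],"twist":0.02,"hand":1},
    {"dp":[0,0,0.6],"twist":0,"hand":1},
    {"dp":[0,0,0.6],"twist":0,"hand":1},
    {"dp":[0,0,0.6],"twist":0,"hand":1},
    {"dp":[0,0,0.53],"twist":0,"hand":1}
  ]
}}

```text
time_s: 4.53
eef_pos: [0.524, 0.3637, 0.144]
ee_rot: [-3.141, 0.0, 1.719]
contact_force: [-0.3, 1.2, -0.1]
width: 1.006
```

>>> {"fn": "apply_moves", "kwargs": {
  "plan": [
    {"dp":[0,0,0],"hand":-1,"twist":0},
    {"dp":[0,0,0],"hand":-1,"twist":0},
    {"dp":[0,0,0],"hand":-1,"twist":0},
    {"dp":[0,0,0],"hand":-1,"twist":0},
    {"dp":[0,0,0],"hand":-1,"twist":0}
  ]
}}

```text
time_s: 5.15
eef_pos: [0.5249, 0.3641, 0.1477]
ee_rot: [3.139, -0.001, 1.722]
contact_force: [0.6, -0.1, 6.1]
width: 0.514
```

>>> {"fn": "apply_moves", "kwargs": {
  "plan": [
    {"dp":[0,0,0],"hand":-1,"twist":0},
    {"dp":[0,0,0],"hand":-1,"twist":0},
    {"dp":[0,0,-0.15],"hand":-1,"twist":0}
  ]
}}

```text
time_s: 5.52
eef_pos: [0.5242, 0.3637, 0.1554]
ee_rot: [3.141, -0.0, 1.722]
contact_force: [0.1, -0.1, -1.5]
width: 0.507
```

>>> {"fn": "apply_moves", "kwargs": {
  "plan": [
    {"dp":[0,0,-0.5],"hand":-1,"twist":0},
    {"dp":[0,0,-0.6],"hand":-1,"twist":0},
    {"dp":[0,0,-0.6],"hand":-1,"twist":0},
    {"dp":[0,0,-0.6],"hand":-1,"twist":0},
    {"dp":[0,0,-0.53],"hand":-1,"twist":0}
  ]
}}

```text
time_s: 6.15
eef_pos: [0.524, 0.3635, 0.3269]
ee_rot: [3.14, -0.001, 1.722]
contact_force: [-0.3, 0.8, -1.9]
width: 0.509
```

>>> {"fn": "apply_moves", "kwargs": {
  "plan": [
    {"dp":[-0.4,-0.05,0],"hand":-1,"twist":0},
    {"dp":[-0.75,-0.105,0],"hand":-1,"twist":0},
    {"dp":[-0.75,-0.105,0],"hand":-1,"twist":0},
    {"dp":[-0.75,-0.105,0],"hand":-1,"twist":0},
    {"dp":[-0.75,-0.105,0],"hand":-1,"twist":0}
  ]
}}

```text
time_s: 6.78
eef_pos: [0.5263, 0.1555, 0.3238]
ee_rot: [-3.141, 0.0, 1.722]
contact_force: [0.4, -0.4, -2.2]
width: 0.512
```

>>> {"fn": "apply_moves", "kwargs": {
  "plan": [
    {"dp":[-0.75,-0.105,0],"hand":-1,"twist":0},
    {"dp":[-0.75,-0.105,0],"hand":-1,"twist":0},
    {"dp":[-0.75,-0.105,0],"hand":-1,"twist":0},
    {"dp":[-0.53,-0.06,0],"hand":-1,"twist":0.5},
    {"dp":[0,0,0],"hand":-1,"twist":0.47}
  ]
}}

```text
time_s: 7.4
eef_pos: [0.5292, -0.0133, 0.3236]
ee_rot: [-3.14, 0.0, 1.601]
contact_force: [-0.2, 0.3, -2.6]
width: 0.511
```

```bash
python3 - <<'E'
from h import *
im0,d,W,s=wcloud()
im,d,S_=cloud('scene'); im2,d2,T_=cloud('top')
save('s2.png',np.hstack([im[100:300,150:420],im2[100:300,160:430]]))
np.savez('s2.npz',im0=im0,W0=W,im=im,W=S_,im2=im2,W2=T_)
for n,i,w in(('w',im0,W),('s',im,S_),('t',im2,T_)):
    hsv=cv2.cvtColor(i,cv2.COLOR_RGB2HSV); H,S=[hsv[...,k].astype(int) for k in(0,1)]
    m=(H>15)&(H<34)&(S>130)&(w[...,2]>.17)&(w[...,2]<.4)&(abs(w[...,0]-.53)<.06)&(abs(w[...,1])<.08)
    q=w[m]; print(n,len(q))
    if len(q)>5:
        print(np.percentile(q,[1,50,99],axis=0).round(4).tolist()); t=q[q[:,2]>.33]; 
        if len(t)>5: print(cv2.minAreaRect(t[:,:2].astype(np.float32)*1000),np.percentile(t[:,2],98))
plan([.53,-.01,.322],1.606)
E
```

```text
w 9973
[[0.507, -0.025, 0.1916], [0.5278, -0.0101, 0.3433], [0.5506, -0.0003, 0.3551]]
((527.5944213867188, -13.026644706726074), (106.27383422851562, 25.149099349975586), 2.65153169631958) 0.35502328630154845
s 614
[[0.5061, -0.0223, 0.1918], [0.5263, -0.0069, 0.2753], [0.5537, 0.0045, 0.3823]]
((531.27294921875, -8.18353271484375), (54.320343017578125, 27.774402618408203), 5.002623558044434) 0.3865843677333039
t 12
[[0.4886, -0.0227, 0.1997], [0.5086, -0.0198, 0.2171], [0.5155, -0.0012, 0.3811]]
t 7.55 eef [ 0.5294 -0.0111  0.3239] [-3.1408e+00 -2.0000e-04  1.6060e+00] w 0.509 F [ 0.5  0.5 -2. ]
dworld mm [ 0.6  1.1 -1.9] dtool units [0.019 0.01  0.032] twist units 0.0
```

View pics/s2.png

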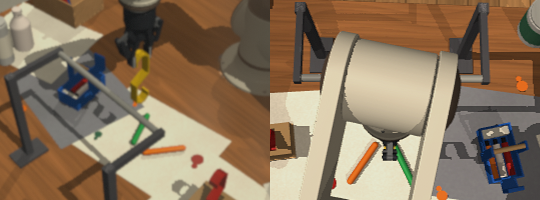

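The left crop shows the hook hanging straight in the gripper, in front of the rail. Its origin sits 17.6 mm above the TCP, so the rail is at hook z ≈ -41.5 mm, inside the entry window.

>>> {"fn": "apply_moves", "kwargs": {
  "plan": [
    {"dp":[0,0.4,0],"hand":-1,"twist":0},
    {"dp":[0,0.5,0],"hand":-1,"twist":0},
    {"dp":[0,0.5,0],"hand":-1,"twist":0},
    {"dp":[0,0.46,0],"hand":-1,"twist":0},
    {"dp":[0,0,0],"hand":-1,"twist":0}
  ]
}}

```text
time_s: 8.18
eef_pos: [0.6424, -0.0063, 0.3228]
ee_rot: [-3.14, -0.0, 1.608]
contact_force: [-0.4, -0.8, -3.3]
width: 0.51
```

>>> {"fn": "apply_moves", "kwargs": {
  "plan": [
    {"dp":[0,0,0.2],"hand":-1,"twist":0},
    {"dp":[0,0,0.2],"hand":-1,"twist":0},
    {"dp":[0,0,0.15],"hand":-1,"twist":0},
    {"dp":[0,0,0],"hand":-1,"twist":0}
  ]
}}

```text
time_s: 8.68
eef_pos: [0.6411, -0.0066, 0.2906]
ee_rot: [-3.14, -0.0, 1.606]
contact_force: [-0.2, -0.8, -2.7]
width: 0.514
```

```bash
python3 - <<'E'
from h import *
im,d,S_=cloud('scene'); save('s3.png',cv2.resize(im[110:290,160:360],None,fx=3,fy=3))
hsv=cv2.cvtColor(im,cv2.COLOR_RGB2HSV); H,S=[hsv[...,k].astype(int) for k in(0,1)]
m=(H>15)&(H<34)&(S>130)&(S_[...,2]>.13)&(S_[...,2]<.4)&(abs(S_[...,0]-.64)<.06)&(abs(S_[...,1])<.08)
q=S_[m]; print(len(q),np.percentile(q,[1,50,99],axis=0).round(4).tolist())
plan([.6406,-.0085,.282],1.606)
E
```

```text
503 [[0.6184, -0.0171, 0.1576], [0.6428, -0.002, 0.238], [0.6653, 0.0104, 0.3481]]
t 8.72 eef [ 0.6413 -0.0067  0.2913] [-3.1414e+00 -1.0000e-04  1.6061e+00] w 0.508 F [-0.4 -0.7 -1.8]
dworld mm [-0.7 -1.8 -9.3] dtool units [-0.03  -0.013  0.154] twist units 0.0
```

View pics/s3.png

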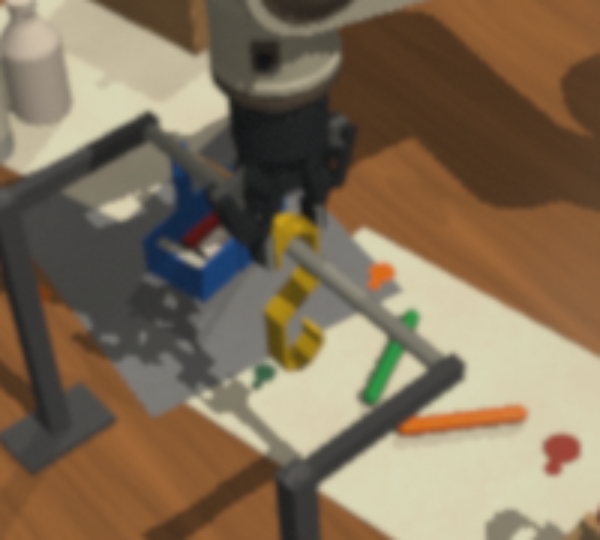

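The picture shows the rail inside the upper curl at (295,245). I'll lower the last 9 mm.

>>> {"fn": "apply_moves", "kwargs": {
  "plan": [
    {"dp":[0,0,0.07],"hand":-1,"twist":0},
    {"dp":[0,0,0.06],"hand":-1,"twist":0},
    {"dp":[0,0,0.02],"hand":-1,"twist":0},
    {"dp":[0,0,0],"hand":-1,"twist":0}
  ]
}}

```text
time_s: 9.22
eef_pos: [0.6416, -0.0066, 0.2822]
ee_rot: [-3.141, -0.0, 1.606]
contact_force: [0.0, 0.3, -2.4]
width: 0.513
```

>>> {"fn": "apply_moves", "kwargs": {
  "plan": [
    {"dp":[0,0,0.025],"hand":-1,"twist":0},
    {"dp":[0,0,0],"hand":-1,"twist":0}
  ]
}}

```text
time_s: 9.48
eef_pos: [0.6417, -0.0067, 0.2816]
ee_rot: [3.14, 0.0, 1.606]
contact_force: [-1.3, 0.5, 4.9]
width: 0.512
```

>>> {"fn": "apply_moves", "kwargs": {
  "plan": [
    {"dp":[0,0,0.02],"hand":-1,"twist":0},
    {"dp":[0,0,0],"hand":-1,"twist":0}
  ]
}}

```text
time_s: 9.72
eef_pos: [0.6418, -0.0066, 0.2815]
ee_rot: [3.139, 0.0, 1.606]
contact_force: [-3.7, 1.1, 14.6]
width: 0.509
```

The rail is now taking the load. Ease off, open, then withdraw upward.

>>> {"fn": "apply_moves", "kwargs": {
  "plan": [
    {"dp":[0,0,-0.03],"hand":-1,"twist":0},
    {"dp":[0,0,0],"hand":1,"twist":0},
    {"dp":[0,0,0],"hand":1,"twist":0},
    {"dp":[0,0,0],"hand":1,"twist":0},
    {"dp":[0,0,0],"hand":1,"twist":0}
  ]
}}

```text
time_s: 10.35
eef_pos: [0.6416, -0.0067, 0.2813]
ee_rot: [-3.141, -0.0, 1.606]
contact_force: [-0.1, 0.5, -0.1]
width: 0.995
```

>>> {"fn": "apply_moves", "kwargs": {
  "plan": [
    {"dp":[0,0,0],"hand":1,"twist":0},
    {"dp":[0,0,-0.4],"hand":1,"twist":0},
    {"dp":[0,0,-0.6],"hand":1,"twist":0},
    {"dp":[0,0,-0.6],"hand":1,"twist":0},
    {"dp":[0,0,0],"hand":1,"twist":0}
  ]
}}

```text
time_s: 10.98
eef_pos: [0.642, -0.0067, 0.3803]
ee_rot: [3.137, 0.001, 1.606]
contact_force: [0.5, 0.4, -0.3]
width: 0.999
```

```bash
python3 - <<'E'
from h import *
im,d,S_=cloud('scene'); im0,d,W,s=wcloud(); np.savez('s4.npz',im=im,W=S_,im0=im0,W0=W)
for n,i,w in(('s',im,S_),('w',im0,W)):
    hsv=cv2.cvtColor(i,cv2.COLOR_RGB2HSV); H,S=[hsv[...,k].astype(int) for k in(0,1)]
    m=(H>15)&(H<34)&(S>130)&(w[...,2]>.13)&(w[...,2]<.4)&(abs(w[...,0]-.64)<.06)&(abs(w[...,1])<.08)
    q=w[m]; print(n,len(q),np.percentile(q,[1,50,99],axis=0).round(4).tolist())
    t=q[q[:,2]>.29]
    if len(t)>5: print(cv2.minAreaRect(t[:,:2].astype(np.float32)*1000),np.percentile(t[:,2],98))
    if n=='w':
        m=(abs(w[...,2]-.302)<.01)&(w[...,0]>.6)&(w[...,0]<.68)&(abs(w[...,1])<.15)&(S<60)
        q=w[m]; print('rail',len(q),np.polyfit(q[:,1],q[:,0],1) if len(q)>9 else '',np.percentile(q[:,1],[0,100]) if len(q) else '')
save('s4.png',np.hstack([cv2.resize(im[110:290,200:340],(420,540)),cv2.resize(im0,(360,270)).repeat(1,0) if 0 else cv2.copyMakeBorder(cv2.resize(im0,(380,285)),0,255,0,0,0)]))
plan([.5,-.2,.36],1.82)
E
```

```text
s 524 [[0.6201, -0.0172, 0.1499], [0.6448, -0.0029, 0.231], [0.6641, 0.0098, 0.3153]]
((647.264404296875, 3.6384315490722656), (57.42625427246094, 44.6779899597168), 54.366973876953125) 0.31573598353825383
w 3022 [[0.6189, -0.0181, 0.1574], [0.6417, -0.004, 0.3055], [0.6631, 0.0063, 0.3133]]
((649.9657592773438, -6.897224426269531), (48.05644989013672, 65.78401184082031), 63.84973907470703) 0.3132309847333023
rail 7089 [-0.03862163  0.64032424] [-0.14213297  0.14754973]
t 11.07 eef [ 0.6416 -0.0066  0.377 ] [-3.1414e+00 -1.0000e-04  1.6060e+00] w 1.0 F [ 0.2 -0.4 -0.8]
dworld mm [-141.6 -193.4  -17. ] dtool units [-3.138 -2.472  0.283] twist units -1.783
```

View pics/s4.png

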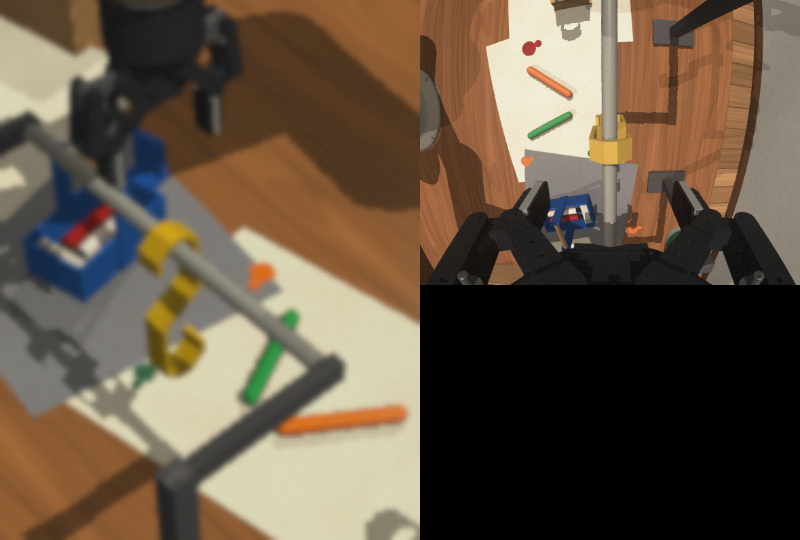

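The picture shows the hook hanging upright on the rail, released. The wrist-camera fit of the rail agrees (x = 0.6403 - 0.0386y), with the hook at y ≈ -0.006. Next is a hover over the blue caddy's grip plate.

>>> {"fn": "apply_moves", "kwargs": {
  "plan": [
    {"dp":[-0.5,-0.7,0],"hand":1,"twist":0},
    {"dp":[-0.6,-0.8,0],"hand":1,"twist":0},
    {"dp":[-0.6,-0.8,0],"hand":1,"twist":0},
    {"dp":[-0.75,-0.6,0],"hand":1,"twist":0},
    {"dp":[-0.75,-0.5,0.3],"hand":1,"twist":0}
  ]
}}

```text
time_s: 11.7
eef_pos: [0.443, -0.2067, 0.3592]
ee_rot: [3.141, 0.001, 1.606]
contact_force: [0.3, -0.8, -0.8]
width: 0.995
```

>>> {"fn": "apply_moves", "kwargs": {
  "plan": [
    {"dp":[-0.75,-0.16,0.4],"hand":1,"twist":0},
    {"dp":[-0.75,0,0.5],"hand":1,"twist":0},
    {"dp":[-0.29,0,0.7],"hand":1,"twist":-0.5},
    {"dp":[0,0,0.6],"hand":1,"twist":-0.6},
    {"dp":[0,0,0],"hand":1,"twist":-0.6}
  ]
}}

```text
time_s: 12.32
eef_pos: [0.4372, -0.3125, 0.223]
ee_rot: [-3.138, -0.006, 1.812]
contact_force: [0.4, 0.0, 0.7]
width: 1.004
```

```bash
python3 - <<'E'
from h import *
im,d,W,s=wcloud(); np.savez('w5.npz',im=im,W=W); save('w5.png',im)
hsv=cv2.cvtColor(im,cv2.COLOR_RGB2HSV); H,S=[hsv[...,k].astype(int) for k in(0,1)]
X,Y,Z=np.moveaxis(W,-1,0)
near=(abs(X-.52)<.13)&(abs(Y+.29)<.12)
bl=(H>98)&(H<130)&(S>120)&near
for lo,hi in((.03,.058),(.065,.089),(.089,.1),(.108,.14)):
    q=W[bl&(Z>lo)&(Z<hi)]
    if len(q)>9: print(lo,len(q),cv2.minAreaRect(q[:,:2].astype(np.float32)*1000),q.mean(0).round(4))
bar=near&(Z>.108)&(Z<.14)&(H<25); q=W[bar]; print('bar',len(q),cv2.minAreaRect(q[:,:2].astype(np.float32)*1000),np.percentile(q[:,2],[5,50,95]))
q=W[bl&(Z>.08)&(Z<.1)&(X<.46)]; print('plate',len(q), cv2.minAreaRect(q[:,:2].astype(np.float32)*1000) if len(q)>5 else '',np.percentile(q[:,2],[50,98]) if len(q) else '')
plan([.4387,-.314,.22],1.81)
E
```

```text
0.03 2974 ((519.0732421875, -295.4087219238281), (169.28269958496094, 86.68587493896484), 15.917240142822266) [ 0.5095 -0.3     0.0458]
0.065 262 ((501.268798828125, -306.78973388671875), (112.10607147216797, 84.77415466308594), 29.245384216308594) [ 0.5114 -0.2923  0.077 ]
0.089 546 ((485.5133972167969, -298.669189453125), (107.14006042480469, 86.73983001708984), 8.808006286621094) [ 0.4501 -0.3102  0.0942]
0.108 477 ((531.6616821289062, -292.7076721191406), (21.960294723510742, 88.5315170288086), 14.023715019226074) [ 0.5298 -0.2898  0.1227]
bar 1245 ((532.1314086914062, -295.62957763671875), (21.086944580078125, 82.49597930908203), 14.06169319152832) [0.1194452  0.12412008 0.12569256]
plate 499 ((439.9180908203125, -315.065673828125), (8.876463890075684, 39.071468353271484), 13.886358261108398) [0.09405725 0.09552913]
t 12.38 eef [ 0.4377 -0.3128  0.2247] [-3.1393 -0.0037  1.8158] w 1.001 F [ 0.6 -0.9  0.9]
dworld mm [ 1.  -1.2 -4.7] dtool units [-0.024  0.011  0.078] twist units 0.048
```

View pics/w5.png

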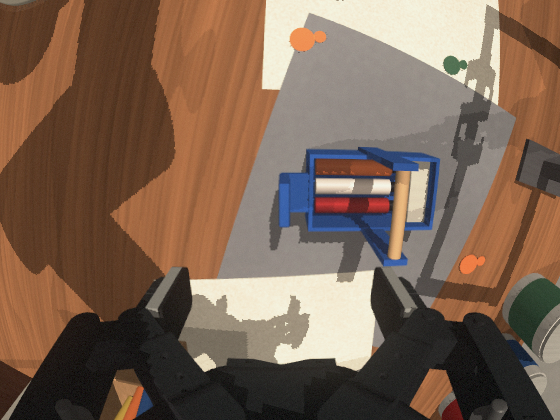

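The wrist view shows the grip plate at (290,200) and the bar at (400,215). Plate centre is (0.4399, -0.3151) and yaw is 0.244, which agrees with the bar. I'll partly close the jaws and descend onto the plate.

>>> {"fn": "apply_moves", "kwargs": {
  "plan": [
    {"dp":[-0.045,0.027,0],"hand":-0.1,"twist":0.01},
    {"dp":[0,0,0.6],"hand":-0.1,"twist":0},
    {"dp":[0,0,0.6],"hand":-0.1,"twist":0},
    {"dp":[0,0,0.6],"hand":-0.1,"twist":0},
    {"dp":[0,0,0],"hand":-0.1,"twist":0}
  ]
}}

```text
time_s: 13.0
eef_pos: [0.4401, -0.3148, 0.1175]
ee_rot: [-3.139, -0.003, 1.807]
contact_force: [-0.1, 0.3, 1.4]
width: 0.452
```

>>> {"fn": "apply_moves", "kwargs": {
  "plan": [
    {"dp":[0,0,0.3],"hand":-0.1,"twist":0},
    {"dp":[0,0,0.3],"hand":-0.1,"twist":0},
    {"dp":[0,0,0.3],"hand":-0.1,"twist":0},
    {"dp":[0,0,0],"hand":-0.1,"twist":0}
  ]
}}

```text
time_s: 13.5
eef_pos: [0.4403, -0.315, 0.0638]
ee_rot: [-3.14, -0.002, 1.809]
contact_force: [0.9, -0.4, -0.1]
width: 0.449
```

>>> {"fn": "apply_moves", "kwargs": {
  "plan": [
    {"dp":[0,0,0.04],"hand":-0.1,"twist":0},
    {"dp":[0,0,0],"hand":-1,"twist":0},
    {"dp":[0,0,0],"hand":-1,"twist":0},
    {"dp":[0,0,0],"hand":-1,"twist":0},
    {"dp":[0,0,0],"hand":-1,"twist":0}
  ]
}}

```text
time_s: 14.12
eef_pos: [0.4411, -0.3158, 0.0636]
ee_rot: [3.141, 0.001, 1.809]
contact_force: [-0.8, 1.1, 6.1]
width: 0.108
```

>>> {"fn": "apply_moves", "kwargs": {
  "plan": [
    {"dp":[0,0,0],"hand":-1,"twist":0},
    {"dp":[0,0,0],"hand":-1,"twist":0},
    {"dp":[0,0,-0.2],"hand":-1,"twist":0},
    {"dp":[0,0,-0.3],"hand":-1,"twist":0},
    {"dp":[0,0,0],"hand":-1,"twist":0}
  ]
}}

```text
time_s: 14.75
eef_pos: [0.4415, -0.3162, 0.095]
ee_rot: [3.14, 0.002, 1.809]
contact_force: [0.7, -0.2, -3.3]
width: 0.107
```

```bash
cat > c.py <<'E'
from h import *
# bar & box-level from wrist view
im,d,W,s=wcloud(); save('w_%d.png'%(s['time_s']*100),im)
hsv=cv2.cvtColor(im,cv2.COLOR_RGB2HSV); H,S=[hsv[...,k].astype(int) for k in(0,1)]
Rt=R.from_euler('xyz',s['ee_rot']).as_matrix(); L=(W-s['eef_pos'])@Rt  # tool frame
X,Y,Z=np.moveaxis(L,-1,0)
near=(abs(X)<.06)&(abs(Y-.07)<.12)&(d>0)
bar=near&(Z<-.03)&(Z>-.09)&(abs(Y-.095)<.04)&(H<25)&(S>60)
q=L[bar]; print('bar(tool)',len(q),np.array(cv2.minAreaRect(q[:,:2].astype(np.float32)*1000),dtype=object),np.percentile(q[:,2],[5,50,95]).round(4))
bl=near&(H>98)&(H<130)&(S>120)
q=L[bl&(Z>.0)&(Z<.035)]
if len(q)>9:
    A=np.c_[q[:,:2],np.ones(len(q))]; p=np.linalg.lstsq(A,q[:,2],rcond=None)[0]
    for _ in range(5):
        r=abs(q[:,2]-A@p); k=r<.004; p=np.linalg.lstsq(A[k],q[k,2],rcond=None)[0]
    print('rim plane',k.sum(),p.round(4), 'rect',cv2.minAreaRect(q[k][:,:2].astype(np.float32)*1000))
plan(s['eef_pos'],s['ee_rot'][2])
E
python3 c.py
```

```text
bar(tool) 3453 [(2.74611759185791, 98.82371520996094)
 (45.952110290527344, 67.01451110839844) 47.035701751708984] [-0.0616 -0.0594 -0.0535]
rim plane 4987 [-0.0667  0.0103  0.017 ] rect ((0.8950576782226562, 80.4869613647461), (170.2219696044922, 87.36683654785156), 89.11771392822266)
t 14.8 eef [ 0.4411 -0.3159  0.0939] [3.1407e+00 1.3000e-03 1.8088e+00] w 0.109 F [ 0.2  0.2 -3. ]
dworld mm [ 0.4 -0.3  1.1] dtool units [-0.006  0.005 -0.018] twist units 0.0
```

>>> {"fn": "apply_moves", "kwargs": {
  "plan": [
    {"dp":[0,0,-0.25],"hand":-1,"twist":0.2},
    {"dp":[0,0,-0.25],"hand":-1,"twist":0.4},
    {"dp":[0,0,-0.25],"hand":-1,"twist":0.4},
    {"dp":[0,0,0],"hand":-1,"twist":0.4},
    {"dp":[0,0,0],"hand":-1,"twist":0.29}
  ]
}}

```text
time_s: 15.42
eef_pos: [0.4408, -0.3156, 0.1385]
ee_rot: [3.142, -0.0, 1.604]
contact_force: [-0.1, 0.1, -3.4]
width: 0.107
```

>>> {"fn": "apply_moves", "kwargs": {
  "plan": [
    {"dp":[0.3,0,0],"hand":-1,"twist":0},
    {"dp":[0.5,0,0],"hand":-1,"twist":0},
    {"dp":[0.6,0,0],"hand":-1,"twist":0},
    {"dp":[0.7,0,0],"hand":-1,"twist":0},
    {"dp":[0.7,0,0],"hand":-1,"twist":0}
  ]
}}

```text
time_s: 16.05
eef_pos: [0.4344, -0.1457, 0.138]
ee_rot: [-3.141, -0.0, 1.606]
contact_force: [1.0, -0.3, -1.8]
width: 0.107
```

>>> {"fn": "apply_moves", "kwargs": {
  "plan": [
    {"dp":[0.7,0,0],"hand":-1,"twist":0},
    {"dp":[0.6,0,0],"hand":-1,"twist":0},
    {"dp":[0.5,0,0],"hand":-1,"twist":0},
    {"dp":[0.3,0,0],"hand":-1,"twist":0},
    {"dp":[0.2,0,0],"hand":-1,"twist":0}
  ]
}}

```text
time_s: 16.68
eef_pos: [0.4296, -0.0085, 0.138]
ee_rot: [-3.141, -0.0, 1.607]
contact_force: [-0.5, -0.6, -2.5]
width: 0.105
```

```bash
cat > v.py <<'E'
from h import *
im,d,W=cloud('scene'); t=bot.observe()['time_s']
save('s_%d.png'%(t*100),cv2.resize(im[120:330,180:420],None,fx=3,fy=2.8))
hsv=cv2.cvtColor(im,cv2.COLOR_RGB2HSV); H,S=[hsv[...,k].astype(int) for k in(0,1)]
X,Y,Z=np.moveaxis(W,-1,0)
q=W[(H>19)&(H<34)&(S>140)&(Z>.13)&(Z<.4)&(abs(X-.64)<.06)&(abs(Y)<.08)]; print('hook',len(q),np.percentile(q,[1,50,99],axis=0).round(4).tolist() if len(q) else '')
m=(H>98)&(H<130)&(S>110)&(Z>.03)&(abs(Y)<.1)&(X>.4); q=W[m]
if len(q)>9: print('blue z',np.percentile(q[:,2],[0.5,50,99]).round(3),cv2.minAreaRect(q[:,:2].astype(np.float32)*1000))
m=(H>6)&(H<19)&(S>40)&(S<190)&(abs(Y)<.08)&(Z>.13)&(Z<.26)&(X>.45); q=W[m]
if len(q)>9: print('bar',len(q),np.median(q,0).round(4),cv2.minAreaRect(q[:,:2].astype(np.float32)*1000))
E
python3 c.py; python3 v.py; ls -t pics|head -2
```

```text
bar(tool) 3461 [(12.640047073364258, 81.67803955078125)
 (69.20011138916016, 42.29186248779297) 7.144379615783691] [-0.0616 -0.0595 -0.0534]
rim plane 4921 [-0.0771  0.015   0.0171] rect ((4.184761047363281, 82.16293334960938), (81.77630615234375, 164.68601989746094), 0.42590904235839844)
t 16.73 eef [ 0.4296 -0.0079  0.138 ] [-3.1415e+00 -7.0000e-04  1.6070e+00] w 0.105 F [ 0.6 -1.1 -1.6]
dworld mm [-0.  -0.6  0. ] dtool units [-0.01  -0.001 -0.   ] twist units -0.001
hook 533 [[0.6189, -0.0177, 0.1501], [0.6451, -0.0026, 0.2294], [0.6647, 0.0102, 0.3151]]
blue z [0.082 0.118 0.2  ] ((509.70855712890625, -1.4704093933105469), (172.98988342285156, 93.08492279052734), 0.3390132486820221)
bar 161 [ 0.524  -0.0047  0.1999] ((532.4946899414062, -6.4092559814453125), (71.86192321777344, 155.40484619140625), 73.48714447021484)
s_1677.png
w_1667.png
```

>>> {"fn": "apply_moves", "kwargs": {
  "plan": [
    {"dp":[0,0.3,0],"hand":-1,"twist":0},
    {"dp":[-0.02,0.4,0],"hand":-1,"twist":0},
    {"dp":[-0.02,0.4,0],"hand":-1,"twist":0},
    {"dp":[-0.01,0.3,0],"hand":-1,"twist":0},
    {"dp":[0,0,0],"hand":-1,"twist":0}
  ]
}}

```text
time_s: 17.4
eef_pos: [0.5146, -0.0105, 0.1375]
ee_rot: [-3.141, -0.0, 1.605]
contact_force: [0.5, -0.3, -3.1]
width: 0.107
```

```bash
python3 v.py; python3 - <<'E'
from h import *
plan([.5455,-.0085,.138],1.606)
E
ls -t pics|head -1; cp pics/$(ls -t pics|head -1) pics/last.png
```

```text
hook 551 [[0.619, -0.0168, 0.1484], [0.6457, -0.0021, 0.23], [0.6642, 0.0098, 0.3154]]
blue z [0.08  0.113 0.199] ((594.3663940429688, -1.7335739135742188), (174.5419921875, 90.13050079345703), 0.9092101454734802)
bar 178 [0.5402 0.0014 0.2004] ((552.2455444335938, -15.505950927734375), (192.9613037109375, 71.39119720458984), 10.677559852600098)
t 17.45 eef [ 0.5139 -0.0103  0.1376] [-3.1405e+00 -2.0000e-04  1.6055e+00] w 0.104 F [-0.1  0.4 -3.4]
dworld mm [31.6  1.8  0.4] dtool units [ 0.012  0.527 -0.008] twist units -0.004
s_1745.png
```

View pics/last.png

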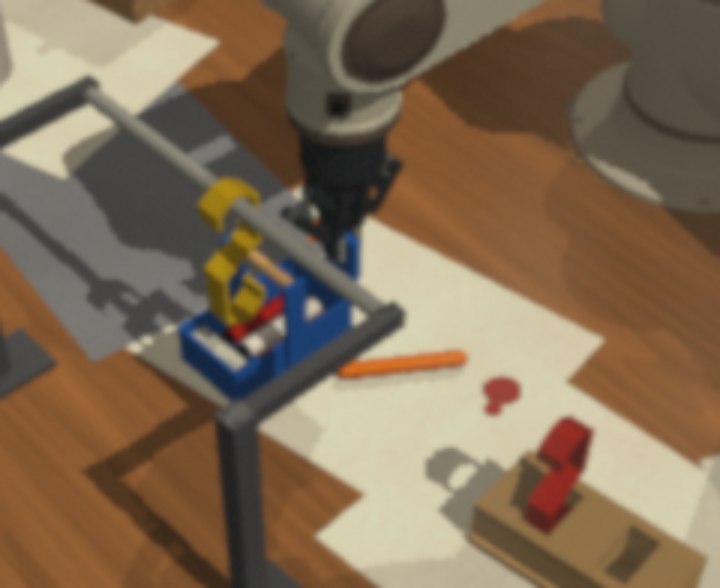

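The picture shows the caddy level, its bar at (270,268) just in front of the lower curl at (240,295). I'll move the last 31 mm, then lower.

>>> {"fn": "apply_moves", "kwargs": {
  "plan": [
    {"dp":[0.01,0.2,0],"hand":-1,"twist":0},
    {"dp":[0,0.2,0],"hand":-1,"twist":0},
    {"dp":[0,0.13,0],"hand":-1,"twist":0},
    {"dp":[0,0,0],"hand":-1,"twist":0}
  ]
}}

```text
time_s: 17.95
eef_pos: [0.5463, -0.0081, 0.1378]
ee_rot: [-3.141, -0.0, 1.606]
contact_force: [-1.4, -0.5, -3.2]
width: 0.109
```

>>> {"fn": "apply_moves", "kwargs": {
  "plan": [
    {"dp":[0,0,0.15],"hand":-1,"twist":0},
    {"dp":[0,0,0.2],"hand":-1,"twist":0},
    {"dp":[0,0,0.15],"hand":-1,"twist":0},
    {"dp":[0,0,0],"hand":-1,"twist":0}
  ]
}}

```text
time_s: 18.45
eef_pos: [0.5454, -0.008, 0.107]
ee_rot: [-3.14, -0.0, 1.606]
contact_force: [0.4, 0.4, -3.2]
width: 0.11
```

```bash
python3 v.py; python3 - <<'E'
from h import *
plan([.5455,-.0085,.100],1.606)
E
cp pics/$(ls -t pics|head -1) pics/last2.png
```

```text
hook 532 [[0.6195, -0.0175, 0.1524], [0.6471, -0.0022, 0.2331], [0.6648, 0.0101, 0.3142]]
blue z [0.046 0.088 0.169] ((627.1903076171875, -1.8399276733398438), (170.04258728027344, 91.68822479248047), 2.6107075214385986)
bar 67 [0.6402 0.0056 0.1691] ((573.3479614257812, 9.31118392944336), (47.342254638671875, 176.82957458496094), 89.83238983154297)
t 18.5 eef [ 0.5457 -0.0081  0.1077] [-3.1409e+00 -2.0000e-04  1.6060e+00] w 0.107 F [ 1.1  0.6 -1.9]
dworld mm [-0.2 -0.4 -7.7] dtool units [-0.007 -0.003  0.128] twist units -0.0
```

View pics/last2.png

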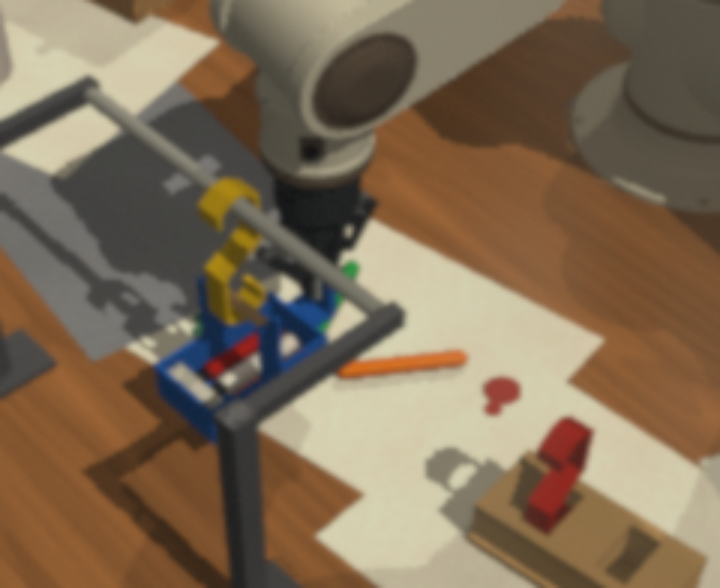

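The bar is inside the lower curl at about (240,290), with roughly 6 mm left to the seat.

>>> {"fn": "apply_moves", "kwargs": {
  "plan": [
    {"dp":[0,0,0.06],"hand":-1,"twist":0},
    {"dp":[0,0,0.03],"hand":-1,"twist":0},
    {"dp":[0,0,0],"hand":-1,"twist":0}
  ]
}}

```text
time_s: 18.88
eef_pos: [0.5459, -0.0081, 0.1026]
ee_rot: [-3.142, -0.0, 1.606]
contact_force: [-0.9, 0.8, -1.6]
width: 0.106
```

>>> {"fn": "apply_moves", "kwargs": {
  "plan": [
    {"dp":[0,0,0.03],"hand":-1,"twist":0},
    {"dp":[0,0,0],"hand":-1,"twist":0}
  ]
}}

```text
time_s: 19.12
eef_pos: [0.5459, -0.0081, 0.1008]
ee_rot: [3.142, -0.0, 1.606]
contact_force: [0.6, 1.1, -1.4]
width: 0.106
```

>>> {"fn": "apply_moves", "kwargs": {
  "plan": [
    {"dp":[0,0,0.015],"hand":-1,"twist":0},
    {"dp":[0,0,0],"hand":-1,"twist":0}
  ]
}}

```text
time_s: 19.38
eef_pos: [0.5461, -0.0081, 0.1002]
ee_rot: [3.141, 0.0, 1.606]
contact_force: [0.1, 0.6, -0.1]
width: 0.107
```

```bash
python3 v.py; python3 c.py
```

```text
hook 528 [[0.6189, -0.0178, 0.1527], [0.6475, -0.0027, 0.232], [0.6644, 0.0098, 0.3148]]
blue z [0.044 0.082 0.163] ((629.766357421875, -2.6900978088378906), (167.62335205078125, 92.9097671508789), 3.784588098526001)
bar 62 [0.6404 0.0051 0.1624] ((565.961181640625, 6.412532806396484), (164.8745880126953, 46.72301483154297), 0.32691922783851624)
bar(tool) 7015 [(4.750581741333008, 92.13336181640625)
 (49.38200378417969, 55.553916931152344) 51.89506912231445] [-0.0735 -0.0609 -0.0514]
rim plane 5016 [-0.0892  0.0153  0.0172] rect ((4.171089172363281, 80.59750366210938), (81.56786346435547, 169.74281311035156), 0.28869181871414185)
t 19.48 eef [ 0.5461 -0.0081  0.1002] [ 3.1411 -0.      1.606 ] w 0.104 F [ 0.6 -1.   1.3]
dworld mm [ 0. -0.  0.] dtool units [-0.  0. -0.] twist units 0.0
```

The load is off the gripper. Open partly, wait, rise clear of the plate and back away.

>>> {"fn": "apply_moves", "kwargs": {
  "plan": [
    {"dp":[0,0,0],"hand":-0.4,"twist":0},
    {"dp":[0,0,0],"hand":-0.1,"twist":0},
    {"dp":[0,0,0],"hand":-0.1,"twist":0},
    {"dp":[0,0,0],"hand":-0.1,"twist":0}
  ]
}}

```text
time_s: 19.98
eef_pos: [0.5459, -0.0081, 0.0999]
ee_rot: [-3.141, -0.0, 1.606]
contact_force: [-0.4, -0.0, -0.9]
width: 0.447
```

>>> {"fn": "apply_moves", "kwargs": {
  "plan": [
    {"dp":[0,0,-0.2],"hand":-0.1,"twist":0},
    {"dp":[0,0,-0.4],"hand":-0.1,"twist":0},
    {"dp":[0,0,-0.5],"hand":-0.1,"twist":0},
    {"dp":[0,-0.2,-0.3],"hand":-0.1,"twist":0},
    {"dp":[0,-0.6,0],"hand":-0.1,"twist":0}
  ]
}}

```text
time_s: 20.6
eef_pos: [0.4978, -0.0099, 0.1853]
ee_rot: [3.14, 0.0, 1.606]
contact_force: [-0.8, -0.0, -0.4]
width: 0.447
```

>>> {"fn": "apply_moves", "kwargs": {
  "plan": [
    {"dp":[0,-0.8,0],"hand":-0.1,"twist":0},
    {"dp":[0,-0.8,0],"hand":-0.1,"twist":0},
    {"dp":[0,0,0],"hand":-0.1,"twist":0},
    {"dp":[0,0,0],"hand":-0.1,"twist":0},
    {"dp":[0,0,0],"hand":-0.1,"twist":0}
  ]
}}

```text
time_s: 21.22
eef_pos: [0.4025, -0.0132, 0.1838]
ee_rot: [-3.141, -0.0, 1.606]
contact_force: [0.7, 0.1, 0.2]
width: 0.449
```

```bash
python3 v.py;cp pics/$(ls -t pics|head -1) pics/last3.png; python3 - <<'E'
from h import *
plan([.5,0,.2],1.606)
E
```

```text
hook 487 [[0.6196, -0.0164, 0.1525], [0.6473, -0.0027, 0.2336], [0.6647, 0.0097, 0.3147]]
blue z [0.043 0.083 0.163] ((629.4186401367188, 0.21257781982421875), (166.3748321533203, 89.42518615722656), 0.46442148089408875)
bar 64 [0.641  0.0042 0.1634] ((558.6824951171875, 3.5813751220703125), (68.96646118164062, 213.68710327148438), 85.26725769042969)
t 21.27 eef [ 0.4024 -0.0132  0.1837] [-3.1410e+00 -3.0000e-04  1.6062e+00] w 0.449 F [-0.7  0.5  0.3]
dworld mm [97.6 13.2 16.3] dtool units [ 0.162  1.633 -0.272] twist units 0.002
```

View pics/last3.png

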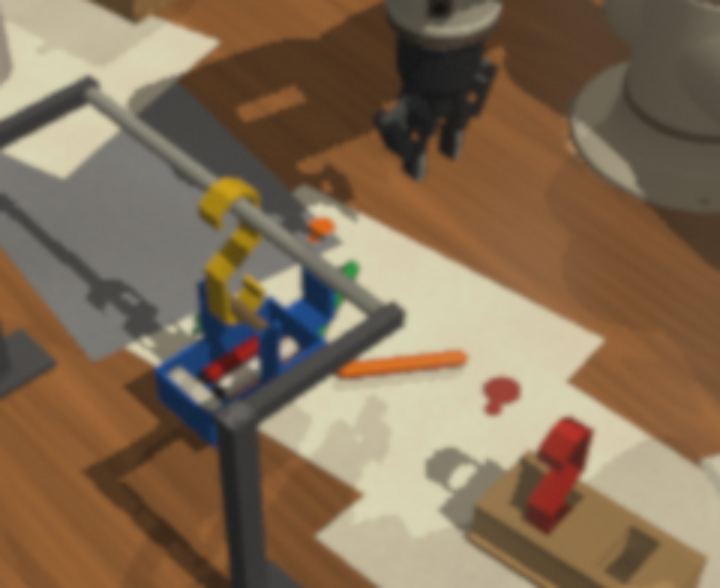

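The picture shows the caddy hanging level by its bar in the lower curl (245,300), with the gripper well clear. The numbers are unchanged after release. I'll let it settle briefly, compare again and hand in.

>>> {"fn": "apply_moves", "kwargs": {
  "plan": [
    {"dp":[0,0,0],"hand":-0.1,"twist":0},
    {"dp":[0,0,0],"hand":-0.1,"twist":0},
    {"dp":[0,0,0],"hand":-0.1,"twist":0},
    {"dp":[0,0,0],"hand":-0.1,"twist":0},
    {"dp":[0,0,0],"hand":-0.1,"twist":0}
  ]
}}

```text
time_s: 21.9
eef_pos: [0.402, -0.0132, 0.184]
ee_rot: [3.142, -0.0, 1.606]
contact_force: [0.7, -0.5, -0.8]
width: 0.448
```

```bash
python3 v.py; python3 -c "
from plant import bot
print(bot.finish_job())"
```

```text
hook 487 [[0.6197, -0.0167, 0.1517], [0.6476, -0.0032, 0.2336], [0.6643, 0.0093, 0.3152]]
blue z [0.043 0.083 0.163] ((628.8826293945312, -1.0146865844726562), (167.531005859375, 91.35372161865234), 1.8006609678268433)
bar 63 [0.6403 0.0044 0.1624] ((556.4979248046875, 4.586250305175781), (211.9127960205078, 46.62873077392578), 1.3841674327850342)
the job is handed in; nothing more can be done
None
```

I hung the yellow hook by its upper curl near the middle of the rail, hung the blue caddy by its cross bar in the hook's lower curl, backed the arm away and handed the job in at about 22 s. The hand-in reports no verdict.

- **Hook:** its top is about 314 mm up, which fits the rail seated in the upper curl. It sits at about y = -0.005, close to mid rail.
- **Caddy:** the bar's top surface is about 163 mm up, so its axis is at about 157 mm, and the seat is at 157.5 mm. In x the bar is within 1 mm of the rail. The caddy looks level, with its underside about 37 mm off the table.
- **At rest:** two readings about 0.6 s apart after release agreed to about 1 mm. The gripper is clear of everything.

**Disagreements:**
- The scene and top cameras differed by about 4 mm, so I used the wrist camera for both grasps.
- A plane fit to the box rim in the wrist view gave a sideways slope of 0.07–0.09 rad. I took this as fit noise. It is inside the 15° limit either way.

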